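Sweep used caps off the stone slab into the blue tray

ROBOT

A 7-joint arm with a two-finger parallel gripper is mounted at the origin on the work surface. World frame = base frame: x ahead of the robot, y to its left, z up, the work surface at z = 0. Lengths are in m, angles in rad, forces in N, time in s.
With the tool pointing down it reaches from about 0.4 to 0.75 m from the base axis. Payload 19.5 kg.
Tool frame: the origin (TCP) lies between the finger pads; the fingertips stand 11 mm ahead of it and the grasp point (between the pads) lies 8 mm behind it; x points along the fingers, z is the direction in which the jaws open and shut, and the axes are right-handed (so a half turn about x gives the same grasp; the last joint's range is limited). The gripper opens to 85 mm and grips with 20 to 120 N. Pads are 22 mm wide; open, the fingers measure 114 mm over their backs; the gripper's body (76 mm by 85 mm) begins 54 mm behind the grasp point. The pads swing forward as they close: fully open they stand 13 mm farther back than shut.
Start: joints at [1.159, 0.707, -0.028, 1.485, 0.022, 0.951, -0.075], TCP at [0.208, -0.536, 0.242] pointing down, gripper open.
Joint ranges: [-2.71, 2.71], [-0.32, 2.16], [-1.57, 1.52], [0, 2.45], [-1.46, 4.6], [0, 2.02], [-2.83, 2.83]. Speed limits (rad/s): [1.89, 1.89, 2.57, 2.57, 3.01, 3.01, 3.01].

INTERFACE

Orientations are given as a 3x3 rotation matrix whose columns are the frame's x, y, z axes.
In Python, from workcell import * gives the robot as it stands.
- The arm moves only by the tool apply_moves, never from a script. Its argument "plan" is a list of rows, each a list of 7 numbers: the shift along the world's x, y, z as a fraction of full scale, then the turn, a rotation vector about the world's x, y, z as a fraction of full scale, then the opening, from 0 (shut) to 1 (fully open). In form: [[tx, ty, tz, wx, wy, wz, hand], ...]. A call has 1 to 5 rows; each row shifts and turns the pose as measured when the row begins; what a row does not reach is not made up. Full scale, the value 1, is 200 mm for a shift and 30 degrees for a turn. A row lasts 1/8 s, in which the tool goes at most 62.5 mm and 10.7 degrees, less where a joint would pass 70% of its speed; a pose out of reach is approached as far as the arm can. A call with a number of a shift or a turn outside -1 to 1 is refused whole. A call with a gripper value outside its range is refused whole. The fingers move at their own pace and stop on an object; "newtons" is the grip in N (left out, the last holds). Time passes only in rows, so rows that do not move let the fingers close. It gives the time, the measured TCP pose, the force and the opening at its end, in the units of the state.
- state(): the state, without advancing time (a new reading comes with each control period).
- snapshot(name): name is "side" or "top" or "wrist"; returns a dict with "img" (420x560x3 uint8, blue, green, red), "fx", "fy", "cx", "cy" (pixels), "D" ([k1, k2, p1, p2, k3] as OpenCV has them; the pictures are not rectified), "eye" and "rotation" of the camera in the world; the wrist camera has in their place "hand_eye" (4x4, takes a point from camera to tool coordinates, whose origin is the TCP and whose axes are the tool frame's). Camera axes: x right, y down, z forward; pixel columns grow to the right and rows downward; lengths in m; the calibration is good to about 2 mm. A picture is of the moment at which its call begins: read the wrist's pose just before it. There is no depth.
- hand_in(): hands the job in, once; it reports no verdict.
The state is a dict: "clock": time; "joints": joint angles; "qvel": joint speeds; "tau": joint torques, N m; "tool_pos": TCP position; "eef_rot": TCP orientation; "ft_force": force on the tool from outside, world axes, zero at the start; "wrist_torque": the same for the moment, N m; "gripper_width": finger opening in m.
Only numpy, scipy, OpenCV 4.12 (cv2) and the standard library are available. Lean on these libraries where they do the work, as an engineer would, in place of code of your own. Each camera call takes 0.05 s, during which the arm holds its last target.

TASK

Clear the black slab: with your fingertips, sweep the three red screw caps across it and over its edge so that they all drop down into the blue tray. Only push the caps, never pick one up, and leave the vials, the jar and the bottle standing where they are.

Things in the scene. Friction and masses are not known exactly. Their poses are not given: they have to be found in the camera images.
- slab: black stone slab, fixed, 300 mm (its x, away from the robot) x 240 mm (its y) x 30 mm thick; origin at the centre of its underside on the bench, z up. The trays stand along its +y and -y edges, either way round. Caps stand in rows near x = -100, 0, 100 mm in its frame (+-12), within 65 mm of its middle in y; a vial stands in each gap between rows (x = -52, 52 mm, +-3)
- tray_blue: blue open plastic tray for used caps, fixed, 2 mm from the +y or the -y edge of the slab: 280 mm (its x, parallel to the slab's x) x 120 mm (its y) outside, 22 mm tall, so its rim is 8 mm below the slab's top; walls and floor 4 mm thick. Origin at the centre of its underside, z up, 182 mm from the slab's centre along the slab's y
- tray_grey: the light grey tray for clean ware, fixed, same shape and origin, against the opposite long edge of the slab; a clear jar stands in it
- cap1_c (a point): centre of a used red plastic screw cap: a loose disc 28 mm in diameter, 18 mm tall, 10 to 20 g, lying flat on the slab, so its centre is 9 mm above the slab's top; its z is its own axis. It slides when pushed
- cap2_c (a point): centre of a used red plastic screw cap: a loose disc 28 mm in diameter, 18 mm tall, 10 to 20 g, lying flat on the slab, so its centre is 9 mm above the slab's top; its z is its own axis. It slides when pushed
- cap3_c (a point): centre of a used red plastic screw cap: a loose disc 28 mm in diameter, 18 mm tall, 10 to 20 g, lying flat on the slab, so its centre is 9 mm above the slab's top; its z is its own axis. It slides when pushed
- amber_vial: small amber glass vial with a white cap, 20 mm in diameter, 45 mm tall, loose, standing on the slab between two rows of caps; origin at the centre of its underside, z up; must stay
- white_vial: small white plastic vial with a grey cap, 20 mm in diameter, 50 mm tall, loose, standing on the slab between two rows of caps; origin at the centre of its underside, z up; must stay
- reagent: white plastic bottle, 56 mm in diameter, 85 mm tall, loose, standing on the bench beyond the slab's far edge; origin at the centre of its underside, z up; must stay
- jar: clear jar with a black lid, 40 mm in diameter, 45 mm tall, loose, standing in the grey tray; origin at the centre of its underside, z up; must stay

How it is judged:
By the outcome, as a careful person would: the job done as asked, in the order asked, and still so for the second after the job is handed in, with the robot touching nothing.
It also fails if it takes over 64 s, if anything falls off the work surface, if the arm or the gripper's body presses on something with over 40 N, if the wrist force passes 120 N, or if a joint passes its speed limit or range.

## Working session

There is one attempt and no reset: what is moved stays moved. The work goes in short steps, Python scripts to look and compute and a tool call to move; the robot and the scene stay as the last step left them, time stands still between calls to the robot, and variables do not carry over. Pictures are saved under pics/ and viewed, and the job is handed in when it is done.

Besides the shell and the picture viewer there is one more tool, called after "Emit:" as name(argument=value, ...) on one line, values as JSON. apply_moves: Moves the arm, as the interface text tells. Shift numbers are shares of 200 mm and turn numbers shares of 30 degrees, none past 1 either way. Its arguments: {"type":"object","properties":{"plan":{"type":"array","items":{"type":"array","items":{"type":"number","minimum":-1,"maximum":1}}},"newtons":{"type":"number"}},"required":["plan"]}

```bash
ls; mkdir -p pics
python3 - <<'E'
from workcell import *
import cv2
s=state(); print(s)
for n in("side","top","wrist"):
    d=snapshot(n); cv2.imwrite(f"pics/{n}0.png",d["img"]); print(n,{k:v for k,v in d.items() if k!="img"})
E
```

```text
pics
{'clock': 0.0, 'joints': array([ 1.15933798,  0.70706622, -0.02762234,  1.48498473,  0.02198653,
        0.9509141 , -0.07550272]), 'qvel': array([ 8.90543808e-04, -4.09153949e-04, -4.34229885e-04,  8.54559253e-05,
       -7.12579621e-04,  1.44731629e-03,  5.66438604e-04]), 'tau': array([-7.68616756e-04, -8.83208799e+01,  1.23430464e+00, -2.36169648e+01,
        1.68825744e-02,  6.47904919e-03,  7.63891478e-06]), 'tool_pos': array([ 0.20771414, -0.53590434,  0.24185189]), 'eef_rot': array([[-4.05616572e-04,  9.32417097e-01,  3.61383719e-01],
       [ 9.90700868e-04,  3.61383946e-01, -9.32416571e-01],
       [-9.99999427e-01, -2.01804489e-05, -1.07032975e-03]]), 'ft_force': array([0.14170952, 0.13032202, 0.67484708]), 'wrist_torque': array([-0.03432732,  0.03026384, -0.04466328]), 'gripper_width': 0.08504219457579214}
side {'fx': 437.06047128280477, 'fy': 437.06047128280477, 'cx': 280.82686087546324, 'cy': 213.3639044529788, 'D': array([0.04759772, 0.        , 0.        , 0.        , 0.        ]), 'eye': array([ 0.4102056 , -0.34744684,  0.56772859]), 'rotation': array([[ 0.84152
[... 406 characters left out ...]
-9.96316917e-01,  8.57218256e-02],
       [-9.99686801e-01,  5.57280518e-05,  2.50259186e-02],
       [-2.49385232e-02, -8.57472918e-02, -9.96004755e-01]])}
wrist {'fx': 329.43362294770395, 'fy': 329.43362294770395, 'cx': 272.83248668901126, 'cy': 217.60297452633756, 'D': array([-0.08087384,  0.        ,  0.        ,  0.        ,  0.        ]), 'hand_eye': array([[ 3.19649735e-04, -3.26814890e-01,  9.45088316e-01,
        -1.30801639e-01],
       [-1.30844167e-03, -9.45087692e-01, -3.26814232e-01,
         8.47402378e-02],
       [ 9.99999093e-01, -1.13212685e-03, -7.29715251e-04,
        -1.48845655e-03],
       [ 0.00000000e+00,  0.00000000e+00,  0.00000000e+00,
         1.00000000e+00]])}
```

View pics/top0.png

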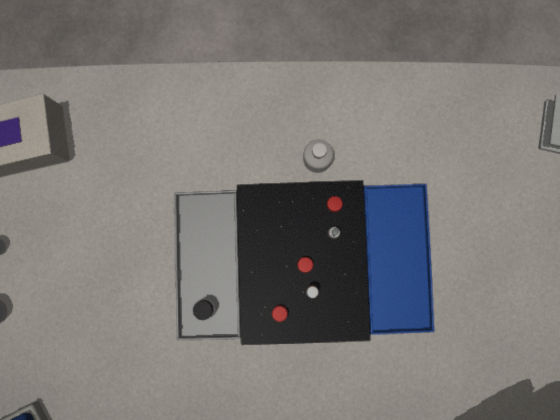

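View pics/side0.png

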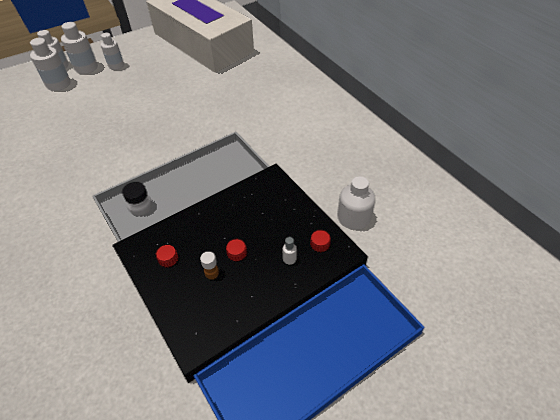

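The top view shows the blue tray on the right, which is the -y side. The caps are near (335,203), (305,265) and (280,314), and the vials near (334,232) and (312,291). Next I'll measure them.

```bash
cat > h.py <<'E'
from workcell import *
import cv2, numpy as np
def cast(d,uv,z):
    K=np.array([[d["fx"],0,d["cx"]],[0,d["fy"],d["cy"]],[0,0,1]])
    p=cv2.undistortPoints(np.array(uv,float).reshape(-1,1,2),K,d["D"]).reshape(-1,2)
    r=np.c_[p,np.ones(len(p))]@d["rotation"].T
    return d["eye"]+r*((z-d["eye"][2])/r[:,2])[:,None]
def blobs(m,amin=20):
    c,_=cv2.findContours(m.astype(np.uint8),cv2.RETR_EXTERNAL,cv2.CHAIN_APPROX_NONE)
    return [k for k in c if cv2.contourArea(k)>amin]
def red(img):
    b,g,r=[img[...,i].astype(int) for i in range(3)]
    return (r>90)&(r>2*g)&(r>2*b)
def caps(d,z):
    out=[]
    for k in blobs(red(d["img"]),40):
        (u,v),rad=cv2.minEnclosingCircle(k); M=cv2.moments(k)
        uv=(M["m10"]/M["m00"],M["m01"]/M["m00"])
        out.append((np.round(uv,1),round(rad,1),np.round(cast(d,[uv],z)[0]*1000,1)))
    return out
E
python3 - <<'E'
from h import *
d=snapshot("top");img=d["img"]; hsv=cv2.cvtColor(img,cv2.COLOR_BGR2HSV)
print(*caps(d,.048-.002),sep="\n")
s=snapshot("side"); print("side",*caps(s,.041),sep="\n")
b,g,r=[img[...,i].astype(int) for i in range(3)]
for n,m,z in(("blue",(b>90)&(b>2*r),.022),("slab",(img.max(2)<45),.03)):
    if n=="slab": m[:170]=0;m[360:]=0;m[:,:225]=0;m[:,380:]=0; m=cv2.morphologyEx(m.astype(np.uint8),cv2.MORPH_OPEN,np.ones((5,5)))
    k=max(blobs(m,500),key=cv2.contourArea); R=cv2.minAreaRect(k); bx=cv2.boxPoints(R)
    print(n,bx.round(),cast(d,bx,z)[:,:2].round(4),)
    P=cast(d,k.reshape(-1,2),z)[:,:2].astype(np.float32)*1000; print(cv2.minAreaRect(P), cv2.boxPoints(cv2.minAreaRect(P)).round(1))
# vials: bright non red within slab
m=(img.min(2)>70);m[:190]=0;m[335:]=0;m[:,:245]=0;m[:,:][:,362:]=0
for k in blobs(m,15):
    (u,v),q=cv2.minEnclosingCircle(k); print("vial",u,v,q,cast(d,[(u,v)],.078)[0].round(4))
print(cast(d,[(319,150)],.085).round(3))
cv2.imwrite("pics/topz.png",cv2.resize(img[170:350,170:440],None,fx=2.9,fy=2.9,interpolation=cv2.INTER_CUBIC))
cv2.imwrite("pics/sidez.png",cv2.resize(s["img"][160:400,90:430],None,fx=2.3,fy=2.3,interpolation=cv2.INTER_CUBIC))
E
```

```text
(array([279.1, 313.4]), 7.8, array([454. ,  44.4,  46. ]))
(array([304.9, 264.5]), 7.6, array([542.6,  -2.3,  46. ]))
(array([334.2, 203.4]), 7.4, array([654.4, -56.4,  46. ]))
side
(array([165.4, 252.5]), 10.1, array([453.9,  46.2,  41. ]))
(array([235.5, 246.8]), 9.8, array([543.5,  -1.1,  41. ]))
(array([320.1, 237.5]), 9.5, array([656.4, -55.3,  41. ]))
blue [[364. 186.]
 [427. 183.]
 [433. 331.]
 [371. 334.]] [[ 0.69   -0.1148]
 [ 0.6958 -0.2351]
 [ 0.4177 -0.2432]
 [ 0.4133 -0.1251]]
((554.025634765625, -178.91253662109375), (277.0903625488281, 118.62677001953125), 2.110215902328491) [[ 413.4 -124.7]
 [ 417.8 -243.3]
 [ 694.7 -233.1]
 [ 690.3 -114.5]]
slab [[235. 185.]
 [363. 179.]
 [370. 339.]
 [242. 345.]] [[ 0.691   0.1283]
 [ 0.7016 -0.1118]
 [ 0.4054 -0.1225]
 [ 0.394   0.1125]]
((548.2042236328125, 2.0405349731445312), (295.1676940917969, 238.0275421142578), 2.086707592010498) [[ 396.4  115.6]
 [ 405.1 -122.3]
 [ 700.  -111.5]
 [ 691.4  126.3]]
vial 312.0 291.6666564941406 6.14645528793335 [ 0.4959 -0.0141  0.078 ]
vial 333.69049072265625 232.1984100341797 5.746742248535156 [ 0.6    -0.0524  0.078 ]
[[ 0.746 -0.027  0.085]]
```

View pics/topz.png

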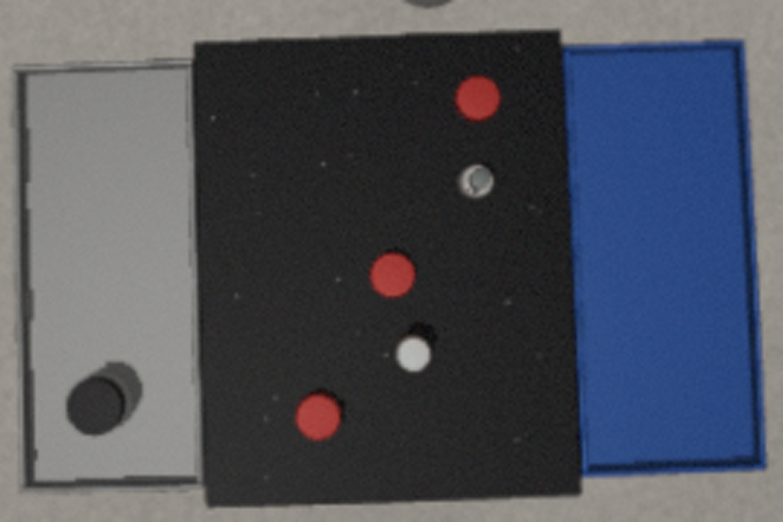

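View pics/sidez.png

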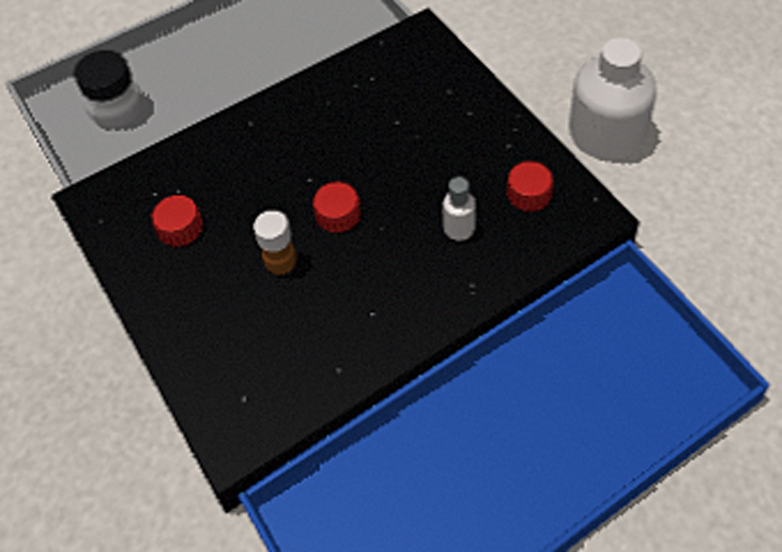

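The two views agree within about 2 mm. The slab is yawed about 2.1° and the sweep direction is about (0.037, -0.999). I'll push with the jaws shut and the jaw axis along the sweep, so the pusher is narrow across the rows. Now I'll travel at height.

Emit:
apply_moves(plan=[[0.1,0.28,0,0,0,-0.32,0],[0.1,0.28,0,0,0,-0.32,0],[0.1,0.28,0,0,0,0,0],[0.1,0.28,0,0,0,0,0],[0.1,0.28,0,0,0,0,0]])

```text
clock: 0.88
tool_pos: [0.3078, -0.2503, 0.2412]
eef_rot: [[0.001, 1.0, 0.018], [-0.0, 0.018, -1.0], [-1.0, 0.001, 0.0]]
ft_force: [1.9, -0.1, -0.1]
gripper_width: -0.0001
```

Emit:
apply_moves(plan=[[0.1,0.28,0,0,0,0,0],[0.1,0.28,0,0,0,0,0],[0.1,0.28,0,0,0,0,0],[0.1,0.28,0,0,0,0,0],[0.1,0.28,0,0,0,0,0]])

```text
clock: 1.5
tool_pos: [0.4084, 0.0328, 0.2418]
eef_rot: [[0.003, 1.0, 0.017], [-0.001, 0.017, -1.0], [-1.0, 0.003, 0.001]]
ft_force: [1.3, -1.0, 0.2]
gripper_width: 0.0003
```

Run:
```python
from h import *
s=state(); print(s["clock"],s["tool_pos"],s["eef_rot"].round(3),s["gripper_width"],s["joints"].round(2))
```

```text
1.5 [0.4083636  0.03281968 0.24182849] [[ 0.003  1.     0.017]
 [-0.001  0.017 -1.   ]
 [-1.     0.003  0.001]] 0.00026109532696517426 [-0.29  0.49  0.2   2.05 -0.16  0.62 -1.53]
```

Emit:
apply_moves(plan=[[0.22,0.2,0,0,0,0.037,0],[0,0.1,-0.2,0,0,0,0],[0,0,-0.25,0,0,0,0],[0,0,-0.25,0,0,0,0],[0,0,-0.1,0,0,0,0]])

```text
clock: 2.12
tool_pos: [0.4552, 0.1009, 0.0781]
eef_rot: [[0.009, 0.999, 0.046], [0.002, 0.046, -0.999], [-1.0, 0.009, -0.002]]
ft_force: [0.4, 0.1, 0.4]
gripper_width: -0.0001
```

Run:
```python
from h import *
s=state(); print(s["tool_pos"],s["eef_rot"].round(3))
for n in("side","top"):
    d=snapshot(n); print(n,*caps(d,.041 if n=="side" else .046)); cv2.imwrite(f"pics/{n}1.png",d["img"])
```

```text
[0.45518473 0.10089604 0.07814878] [[ 0.009  0.999  0.046]
 [ 0.002  0.046 -0.999]
 [-1.     0.009 -0.002]]
side (array([166.3, 254.3]), 10.8, array([453.8,  42.4,  41. ])) (array([235.8, 248.4]), 10.6, array([542.5,  -3.8,  41. ])) (array([319.6, 239.4]), 10.6, array([653.7, -57.8,  41. ]))
top (array([305.6, 264.1]), 7.1, array([543.3,  -3.7,  46. ])) (array([334.3, 203.3]), 7.7, array([654.5, -56.5,  46. ]))
```

View pics/side1.png

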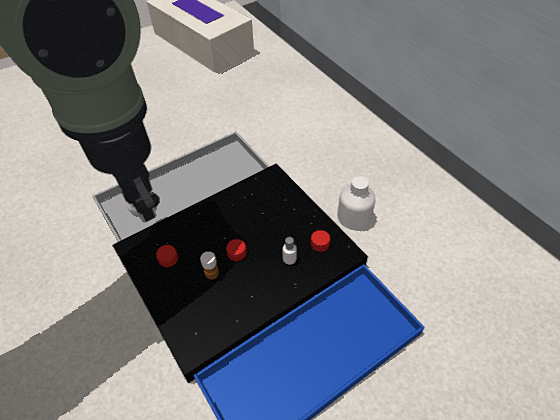

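View pics/top1.png

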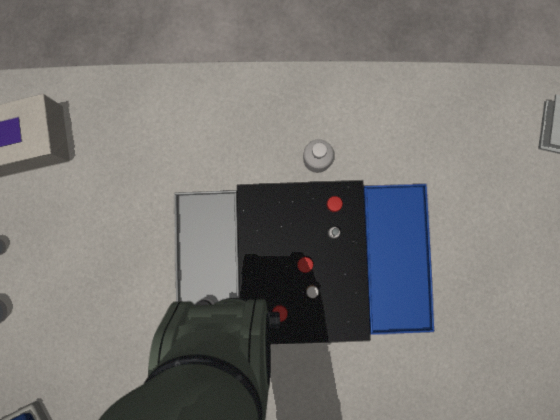

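Emit:
apply_moves(plan=[[-0.015,-0.02,-0.07,0,0,0,0],[0,-0.02,-0.05,0,0,0,0],[0,0,-0.015,0,0,0,0],[0,0,0,0,0,0,0]])

```text
clock: 2.72
tool_pos: [0.4537, 0.0928, 0.0538]
eef_rot: [[0.012, 0.999, 0.046], [0.003, 0.046, -0.999], [-1.0, 0.012, -0.002]]
ft_force: [-0.8, 0.1, 0.3]
gripper_width: 0.0001
```

Run:
```python
from h import *
s=state(); print(s["tool_pos"],s["eef_rot"].round(3))
d=snapshot("side"); cv2.imwrite(f"pics/side2.png",cv2.resize(d["img"][160:400,90:430],None,fx=2.3,fy=2.3))
T=np.eye(4)
d=snapshot("wrist"); cv2.imwrite(f"pics/wrist2.png",d["img"])
```

```text
[0.45369075 0.09282617 0.05378097] [[ 0.012  0.999  0.046]
 [ 0.003  0.046 -0.999]
 [-1.     0.012 -0.002]]
```

View pics/side2.png

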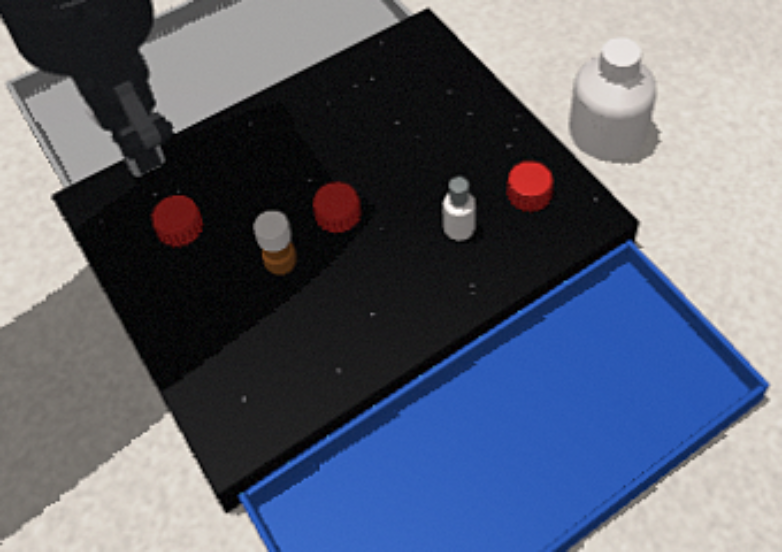

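View pics/wrist2.png

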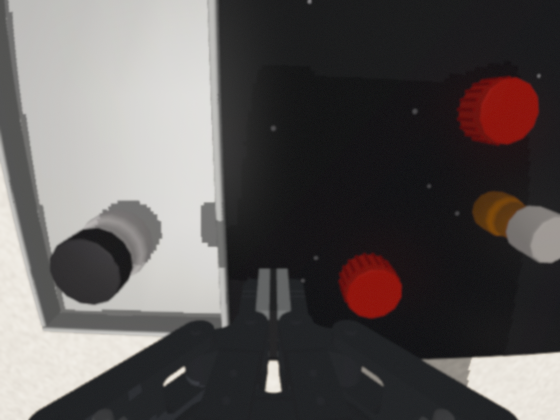

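Emit:
apply_moves(plan=[[-0.005,0,-0.03,0,0.023,-0.01,0],[0,0,0,0,0,0,0]])

```text
clock: 3.08
tool_pos: [0.4529, 0.0931, 0.0478]
eef_rot: [[0.0, 0.999, 0.04], [0.003, 0.04, -0.999], [-1.0, 0.0, -0.003]]
ft_force: [-0.4, -0.4, 0.4]
gripper_width: 0.0001
```

Good: tips are at about 37 mm with no contact. I'll start the sweep at 18 mm per row.

Emit:
apply_moves(plan=[[0.003,-0.09,0,0,0,0,0],[0.003,-0.09,0,0,0,0,0],[0.003,-0.09,0,0,0,0,0]])

```text
clock: 3.45
tool_pos: [0.4547, 0.039, 0.0478]
eef_rot: [[0.0, 0.999, 0.043], [0.004, 0.043, -0.999], [-1.0, 0.0, -0.004]]
ft_force: [0.5, -0.1, -0.1]
gripper_width: 0.0001
```

```bash
cat > look.py <<'E'
from h import *
import sys
k=sys.argv[1]; s=state(); print(s["clock"],s["tool_pos"].round(4),s["ft_force"].round(1))
for n in("side","top"):
    d=snapshot(n); print(n,*caps(d,.041 if n=="side" else .046)); cv2.imwrite(f"pics/{n}_{k}.png",d["img"])
d=snapshot("side"); cv2.imwrite(f"pics/z_{k}.png",cv2.resize(d["img"][160:420,90:430],None,fx=2.3,fy=2.3))
E
python3 look.py a
python3 - <<'E'
from h import *
d=snapshot("wrist"); cv2.imwrite("pics/w_a.png",d["img"])
E
```

```text
3.45 [0.4547 0.039  0.0478] [ 0.5 -0.1 -0.1]
side (array([176. , 270.4]), 11.2, array([454.3,   9.8,  41. ])) (array([236. , 249.5]), 10.8, array([541.7,  -5.7,  41. ])) (array([320., 240.]), 10.9, array([653.5, -59. ,  41. ]))
top (array([334.3, 203.3]), 7.7, array([654.6, -56.5,  46. ]))
```

View pics/z_a.png

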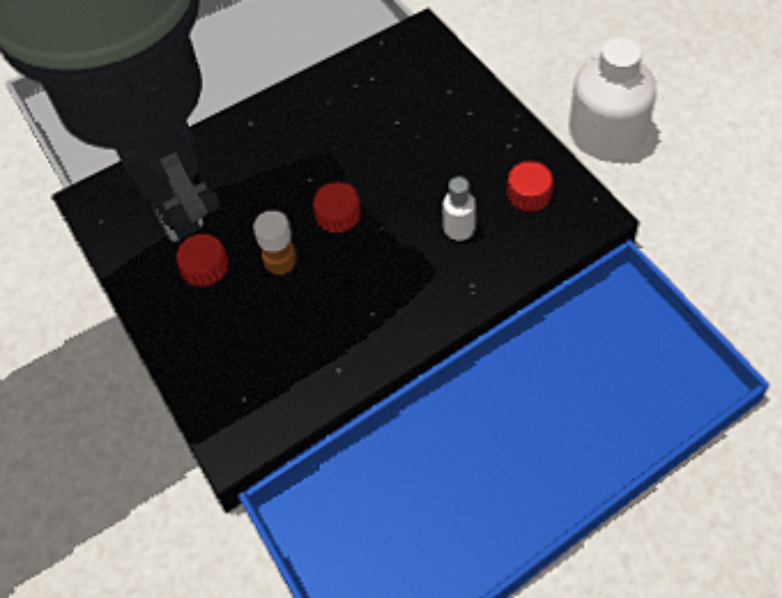

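View pics/w_a.png

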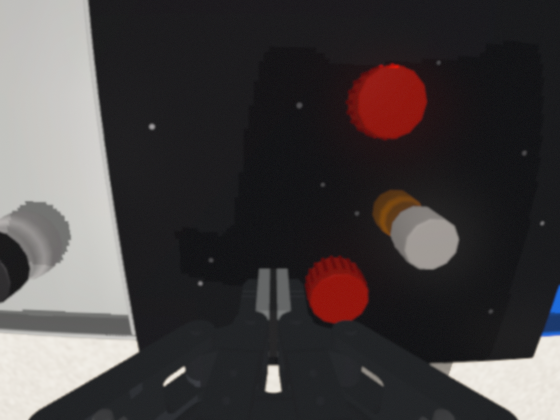

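Emit:
apply_moves(plan=[[0.003,-0.09,0,0,0,0,0],[0.003,-0.09,0,0,0,0,0],[0.003,-0.09,0,0,0,0,0],[0.003,-0.09,0,0,0,0,0]])

```text
clock: 4.15
tool_pos: [0.4574, -0.0288, 0.0477]
eef_rot: [[0.0, 0.999, 0.05], [0.006, 0.05, -0.999], [-1.0, 0.001, -0.006]]
ft_force: [-0.8, 0.2, -0.4]
gripper_width: 0.0002
```

```bash
python3 look.py b
```

```text
4.15 [ 0.4574 -0.0288  0.0477] [-0.8  0.2 -0.4]
side (array([199.3, 306.9]), 11.9, array([457. , -59.1,  41. ])) (array([235.9, 249.3]), 10.9, array([541.8,  -5.2,  41. ])) (array([319.9, 240.1]), 10.9, array([653.4, -59.1,  41. ]))
top (array([304.9, 264.6]), 7.7, array([542.5,  -2.4,  46. ])) (array([334.2, 203.3]), 7.5, array([654.6, -56.5,  46. ]))
```

View pics/z_b.png

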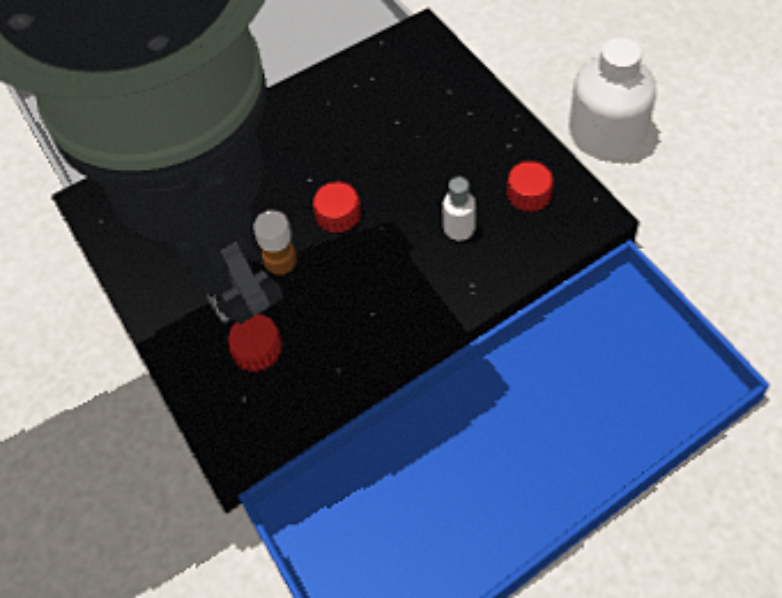

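Emit:
apply_moves(plan=[[0.003,-0.09,0,-0.01,0,-0.02,0],[0.003,-0.09,0,0,0,0,0],[0.003,-0.09,0,0,0,0,0],[0.003,-0.09,0,0,0,0,0],[0.003,-0.09,0,0,0,0,0]])

```text
clock: 4.92
tool_pos: [0.4608, -0.1194, 0.0477]
eef_rot: [[0.0, 0.999, 0.042], [0.001, 0.042, -0.999], [-1.0, 0.0, -0.001]]
ft_force: [1.0, -0.9, 0.1]
gripper_width: -0.0003
```

```bash
python3 look.py c
```

```text
4.925 [ 0.4608 -0.1194  0.0477] [ 1.  -0.9  0.1]
side (array([236.3, 370.5]), 12.4, array([ 457.7, -158.8,   41. ])) (array([319.9, 240. ]), 10.9, array([653.5, -59. ,  41. ]))
top (array([304.9, 264.6]), 7.7, array([542.5,  -2.4,  46. ])) (array([334.2, 203.3]), 7.7, array([654.5, -56.4,  46. ]))
```

View pics/z_c.png

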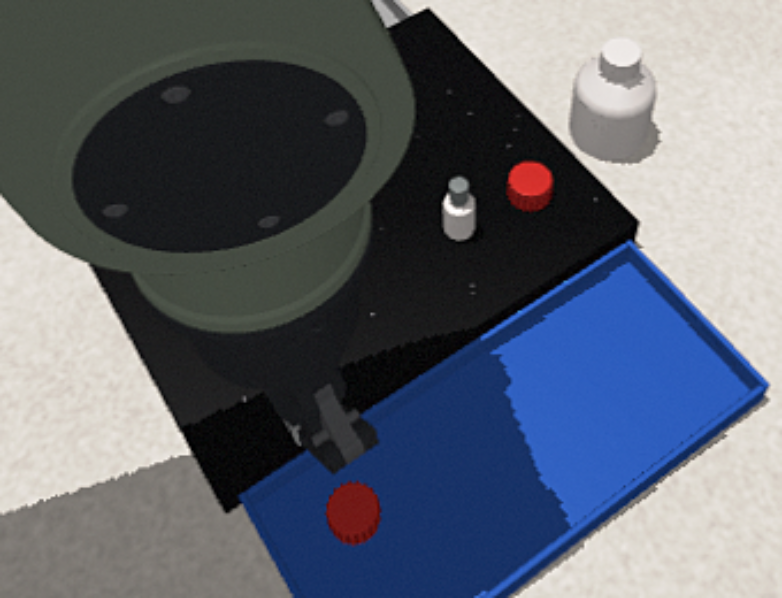

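Emit:
apply_moves(plan=[[0,0,0.3,0,0,0,0],[0,0,0.25,0,0,0,0],[0.1,0.2,0,0,0,0,0],[0.1,0.25,0,0,0,0,0],[0.1,0.25,0,0,0,0,0]])

```text
clock: 5.7
tool_pos: [0.5206, 0.0263, 0.1608]
eef_rot: [[-0.001, 0.999, 0.038], [0.003, 0.038, -0.999], [-1.0, -0.001, -0.003]]
ft_force: [0.2, -0.9, 0.3]
gripper_width: -0.0004
```

```bash
python3 look.py d
```

```text
5.7 [0.5206 0.0263 0.1608] [ 0.2 -0.9  0.3]
side (array([243. , 382.2]), 13.1, array([ 457.7, -175. ,   41. ])) (array([235.9, 249.5]), 10.7, array([541.7,  -5.6,  41. ])) (array([319.8, 239.9]), 10.6, array([653.5, -58.8,  41. ]))
top (array([391.4, 308.2]), 7.2, array([ 463.5, -159.4,   46. ])) (array([334.2, 203.4]), 7.4, array([654.5, -56.4,  46. ]))
```

View pics/z_d.png

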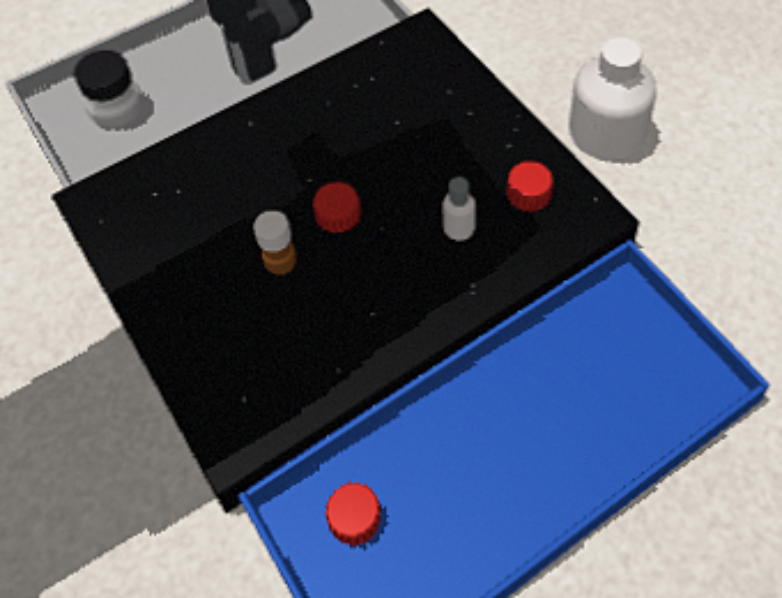

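View pics/top_d.png

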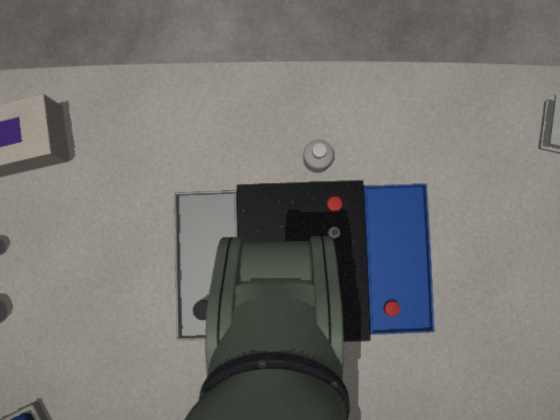

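Cap 1 lies flat in the blue tray. Its pixel in the side crop is (353,513). Cap 2 is next.

Emit:
apply_moves(plan=[[0.1,0.12,0,0,0,0,0],[0,0,-0.2,0,0,0,0],[0,0,-0.2,0,0,0,0],[0,0,-0.1,0,0,0,0],[0,0,0,0,0,0,0]])

```text
clock: 6.48
tool_pos: [0.5393, 0.0526, 0.0578]
eef_rot: [[-0.002, 0.999, 0.043], [0.003, 0.043, -0.999], [-1.0, -0.002, -0.003]]
ft_force: [0.4, -0.2, 0.8]
gripper_width: 0.0003
```

Emit:
apply_moves(plan=[[0.007,0,-0.05,0,0,-0.01,0],[0,0,0,0,0,0,0],[0.003,-0.09,0,0,0,0,0],[0.003,-0.09,0,0,0,0,0],[0.003,-0.09,0,0,0,0,0]])

```text
clock: 7.1
tool_pos: [0.5434, -0.0047, 0.0498]
eef_rot: [[0.001, 0.999, 0.038], [0.003, 0.038, -0.999], [-1.0, 0.001, -0.003]]
ft_force: [0.5, -0.8, -1.0]
gripper_width: 0.0001
```

```bash
python3 look.py e
```

```text
7.1 [ 0.5434 -0.0047  0.0498] [ 0.5 -0.8 -1. ]
side (array([243.1, 382.2]), 13.1, array([ 457.8, -175. ,   41. ])) (array([246. , 262.7]), 10.8, array([542.7, -33.3,  41. ])) (array([320.2, 240. ]), 10.9, array([653.8, -59.1,  41. ]))
top (array([391.4, 308.2]), 7.2, array([ 463.5, -159.4,   46. ])) (array([334.2, 203.4]), 7.4, array([654.4, -56.4,  46. ]))
```

View pics/z_e.png

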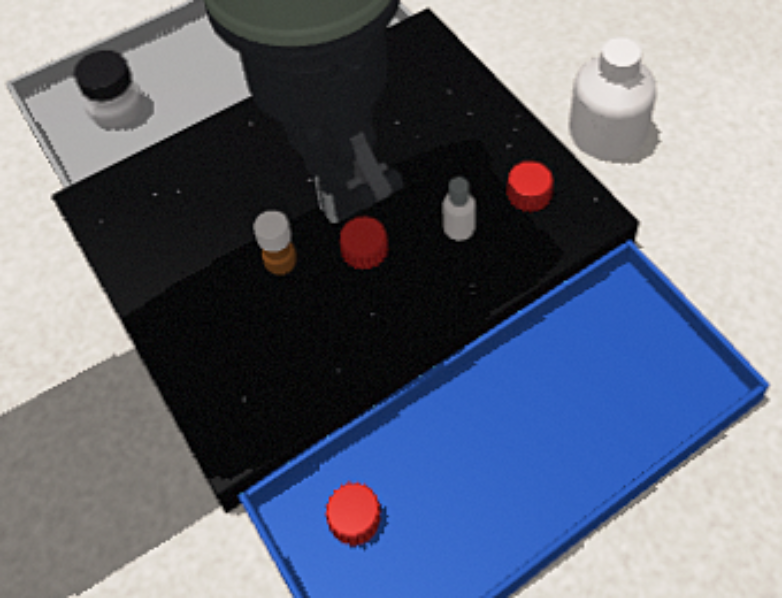

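Emit:
apply_moves(plan=[[0.003,-0.09,-0.005,0,0,0,0],[0.003,-0.09,0,0,0,0,0],[0.003,-0.09,0,0,0,0,0]])

```text
clock: 7.62
tool_pos: [0.5455, -0.0583, 0.0492]
eef_rot: [[0.001, 0.999, 0.039], [0.005, 0.039, -0.999], [-1.0, 0.002, -0.005]]
ft_force: [0.1, 0.6, 0.6]
gripper_width: 0.0002
```

```bash
python3 look.py f
```

```text
7.625 [ 0.5455 -0.0583  0.0492] [0.1 0.6 0.6]
side (array([243.2, 382.4]), 13.1, array([ 457.8, -175.3,   41. ])) (array([266.7, 290.5]), 11.3, array([544.1, -87.3,  41. ])) (array([320. , 240.1]), 10.9, array([653.5, -59.1,  41. ]))
top (array([333.4, 202.2]), 7.5, array([656.5, -54.9,  46. ]))
```

View pics/z_f.png

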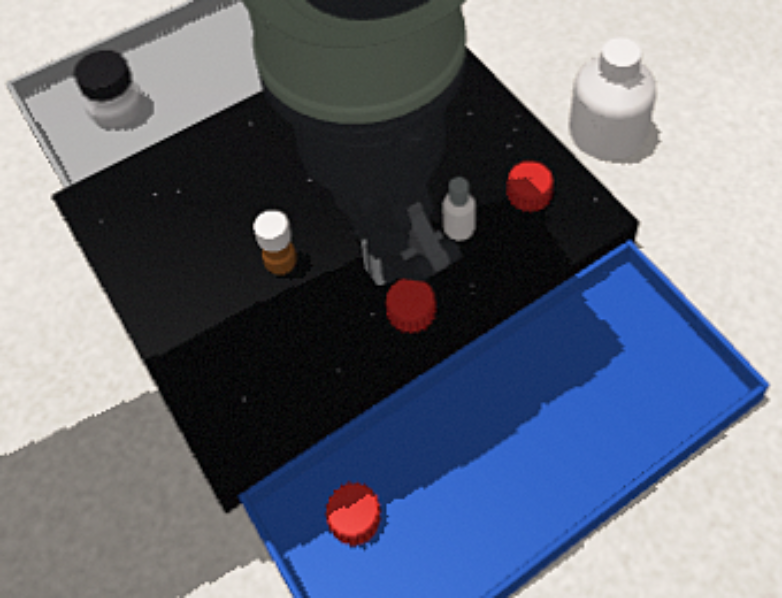

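Emit:
apply_moves(plan=[[0.003,-0.09,0,-0.01,0,0,0],[0.003,-0.09,0,0,0,0,0],[0.003,-0.09,0,0,0,0,0],[0.003,-0.06,0,0,0,0,0],[0,0,0,0,0,0,0]])

```text
clock: 8.4
tool_pos: [0.5477, -0.1287, 0.049]
eef_rot: [[0.001, 0.999, 0.038], [-0.001, 0.038, -0.999], [-1.0, 0.001, 0.001]]
ft_force: [0.0, 0.2, 0.2]
gripper_width: -0.0
```

```bash
python3 look.py g
```

```text
8.4 [ 0.5477 -0.1287  0.049 ] [0.  0.2 0.2]
side (array([243.2, 382.8]), 13.1, array([ 457.6, -175.6,   41. ])) (array([287.7, 328. ]), 11.2, array([ 538.5, -147.6,   41. ]))
top (array([334.2, 203.4]), 7.7, array([654.4, -56.4,  46. ]))
```

View pics/z_g.png

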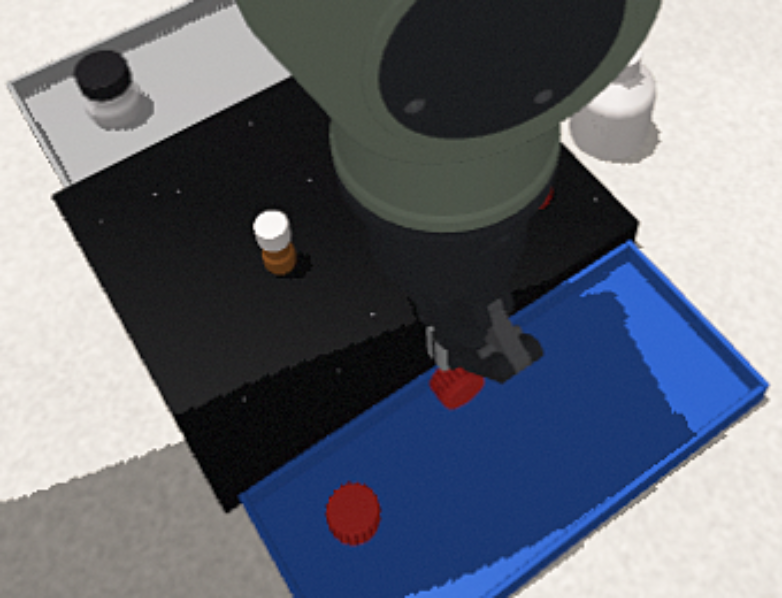

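Emit:
apply_moves(plan=[[0,0,0.3,0,0,0,0],[0,0,0.25,0,0,0,0],[0.15,0.15,0,0,0,0,0],[0.2,0.22,0,0,0,0,0],[0.18,0.22,0,0,0,0,0]])

```text
clock: 9.18
tool_pos: [0.6548, -0.0054, 0.1635]
eef_rot: [[0.001, 0.999, 0.038], [-0.0, 0.038, -0.999], [-1.0, 0.001, 0.0]]
ft_force: [-0.1, -0.6, 0.5]
gripper_width: -0.0003
```

```bash
python3 look.py h
```

```text
9.175 [ 0.6548 -0.0054  0.1635] [-0.1 -0.6  0.5]
side (array([243. , 382.1]), 13.1, array([ 457.7, -174.9,   41. ])) (array([288.3, 325.3]), 11.9, array([ 541.1, -145. ,   41. ])) (array([320.3, 240.1]), 10.4, array([653.8, -59.4,  41. ]))
top (array([391.5, 308.2]), 7.2, array([ 463.4, -159.5,   46. ]))
```

View pics/z_h.png

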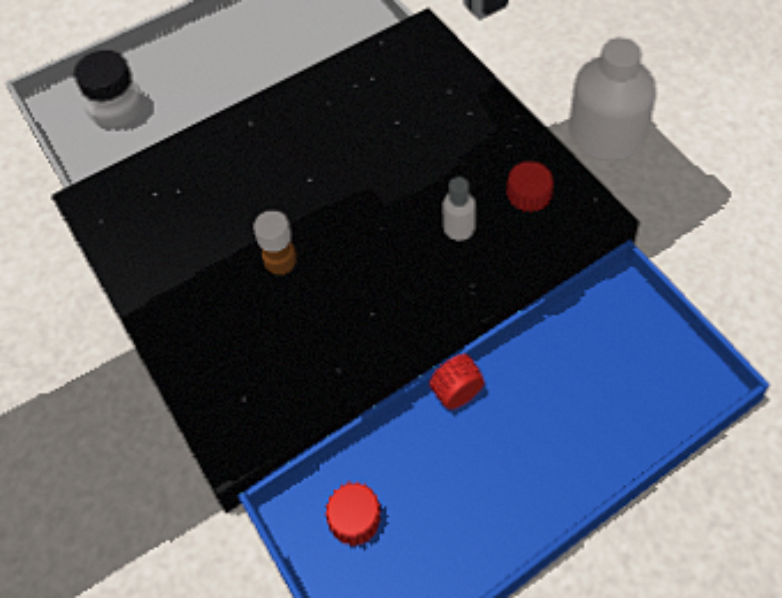

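View pics/top_h.png

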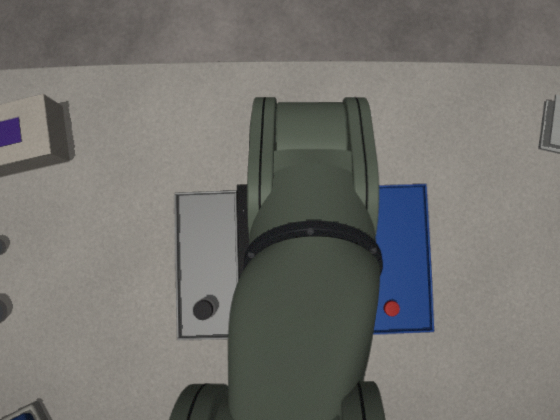

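Cap 2 is in the tray but tilted against the inner wall at side crop (457,382). I'll sort that out after cap 3.

Emit:
apply_moves(plan=[[-0.005,-0.01,-0.2,0,0,0,0],[0,0,-0.2,0,0,0,0],[0,0,-0.12,0,0,0,0],[0,0,-0.03,0,0,0,0],[0,0,0,0,0,0,0]])

```text
clock: 9.95
tool_pos: [0.6518, -0.0064, 0.0506]
eef_rot: [[-0.0, 0.999, 0.043], [-0.0, 0.043, -0.999], [-1.0, -0.0, 0.0]]
ft_force: [0.9, -0.2, 0.7]
gripper_width: 0.0001
```

```bash
python3 look.py i
```

```text
9.95 [ 0.6518 -0.0064  0.0506] [ 0.9 -0.2  0.7]
side (array([243. , 382.2]), 13.1, array([ 457.8, -175. ,   41. ])) (array([288.3, 325.5]), 12.0, array([ 541. , -145.3,   41. ])) (array([320.2, 240.2]), 10.6, array([653.6, -59.5,  41. ]))
top (array([391.4, 308.2]), 7.2, array([ 463.5, -159.4,   46. ])) (array([375.8, 261.8]), 7.0, array([ 547.4, -131.5,   46. ]))
```

View pics/z_i.png

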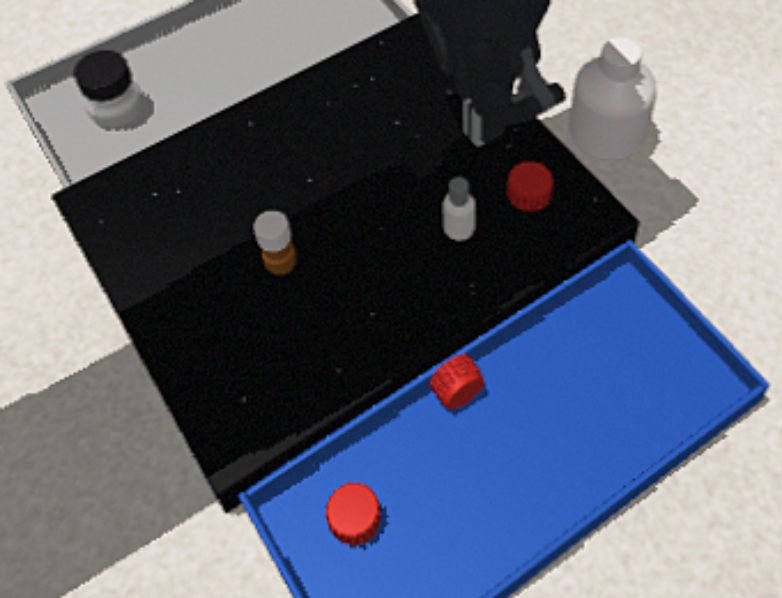

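Emit:
apply_moves(plan=[[0.006,-0.09,-0.01,0,0,-0.01,0],[0.004,-0.09,0,0,0,0,0],[0.004,-0.09,0,0,0,0,0]])

```text
clock: 10.48
tool_pos: [0.6558, -0.0635, 0.0506]
eef_rot: [[0.003, 0.999, 0.038], [-0.0, 0.038, -0.999], [-1.0, 0.003, 0.001]]
ft_force: [0.3, -0.1, -0.3]
gripper_width: -0.0001
```

```bash
python3 look.py j
```

```text
10.475 [ 0.6558 -0.0635  0.0506] [ 0.3 -0.1 -0.3]
side (array([243.2, 382.2]), 13.2, array([ 457.9, -175.1,   41. ])) (array([288.3, 325.6]), 11.9, array([ 540.9, -145.3,   41. ])) (array([334.1, 255.3]), 10.9, array([654.6, -91.8,  41. ]))
top
```

View pics/z_j.png

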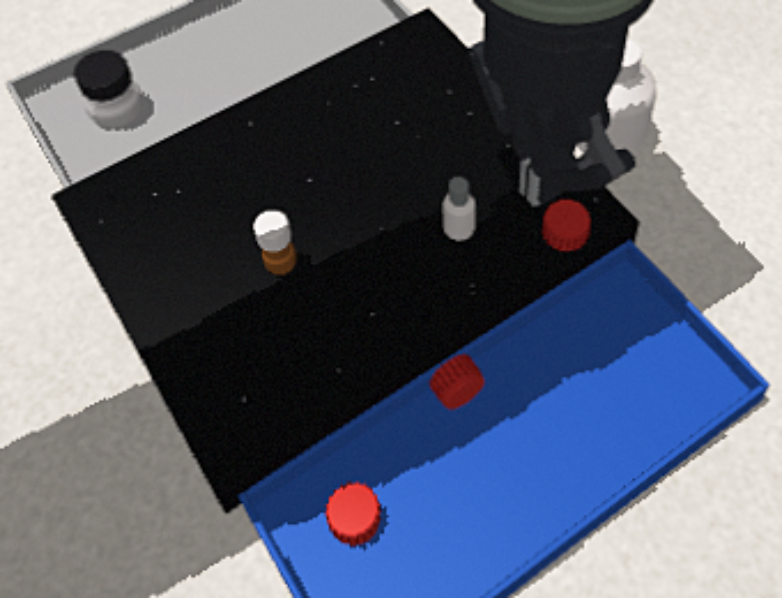

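Emit:
apply_moves(plan=[[0.003,-0.1,0,0,0,0,0],[0.003,-0.12,0,0,0,0,0],[0.003,-0.14,0,0,0,0,0],[0,0,0,0,0,0,0],[0,0,0,0,0,0,0]])

```text
clock: 11.25
tool_pos: [0.6572, -0.14, 0.0504]
eef_rot: [[0.003, 0.999, 0.037], [-0.0, 0.037, -0.999], [-1.0, 0.003, 0.0]]
ft_force: [0.6, -0.2, 0.1]
gripper_width: -0.0001
```

```bash
python3 look.py k
```

```text
11.25 [ 0.6572 -0.14    0.0504] [ 0.6 -0.2  0.1]
side (array([243.2, 382.8]), 13.1, array([ 457.6, -175.7,   41. ])) (array([288.3, 325.6]), 12.0, array([ 541. , -145.3,   41. ])) (array([361.8, 297.3]), 11.3, array([ 645. , -165.2,   41. ]))
top
```

View pics/z_k.png

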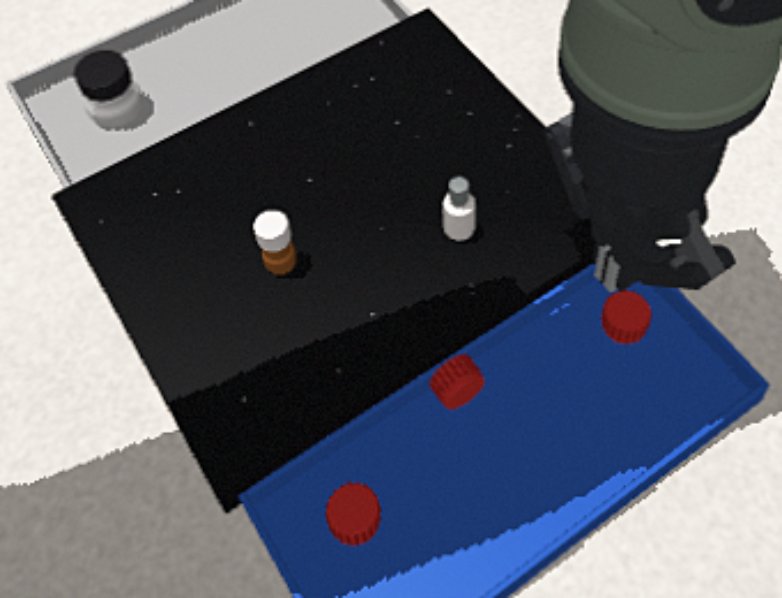

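Cap 3 is flat in the tray, so I'll lift clear and examine cap 2.

Emit:
apply_moves(plan=[[0,0,0.3,0,0,0,0],[0,0,0.3,0,0,0,0],[0,-0.3,0,0,0,0,0],[0,-0.3,0,0,0,0,0],[-0.1,-0.3,0,0,0,0,0]])

```text
clock: 12.02
tool_pos: [0.6393, -0.314, 0.1749]
eef_rot: [[0.005, 0.999, 0.05], [0.003, 0.05, -0.999], [-1.0, 0.005, -0.002]]
ft_force: [0.5, -0.4, -0.4]
gripper_width: -0.0001
```

```bash
python3 look.py l
python3 - <<'E'
import cv2
a=cv2.imread("pics/side_l.png")[290:360,240:340]; b=cv2.imread("pics/top_l.png")[180:350,230:440]
cv2.imwrite("pics/zl1.png",cv2.resize(a,None,fx=7,fy=7,interpolation=2)); cv2.imwrite("pics/zl2.png",cv2.resize(b,None,fx=3.5,fy=3.5,interpolation=2))
E
```

```text
12.025 [ 0.6393 -0.314   0.1749] [ 0.5 -0.4 -0.4]
side (array([243. , 381.8]), 13.1, array([ 457.9, -174.6,   41. ])) (array([288.3, 325.5]), 12.0, array([ 541. , -145.3,   41. ])) (array([361.8, 297.2]), 11.4, array([ 645.1, -165.1,   41. ]))
top (array([391.5, 308.1]), 7.4, array([ 463.5, -159.6,   46. ])) (array([375.5, 261.6]), 7.4, array([ 547.8, -131.1,   46. ])) (array([384.2, 203.4]), 7.2, array([ 654.4, -148.6,   46. ]))
```

View pics/zl1.png

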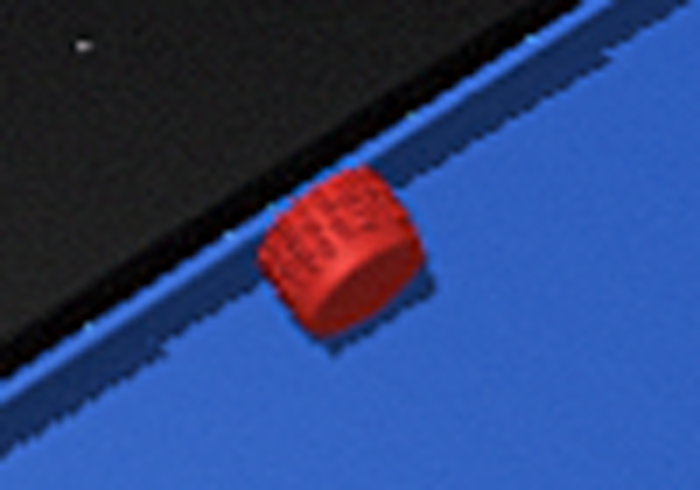

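View pics/zl2.png

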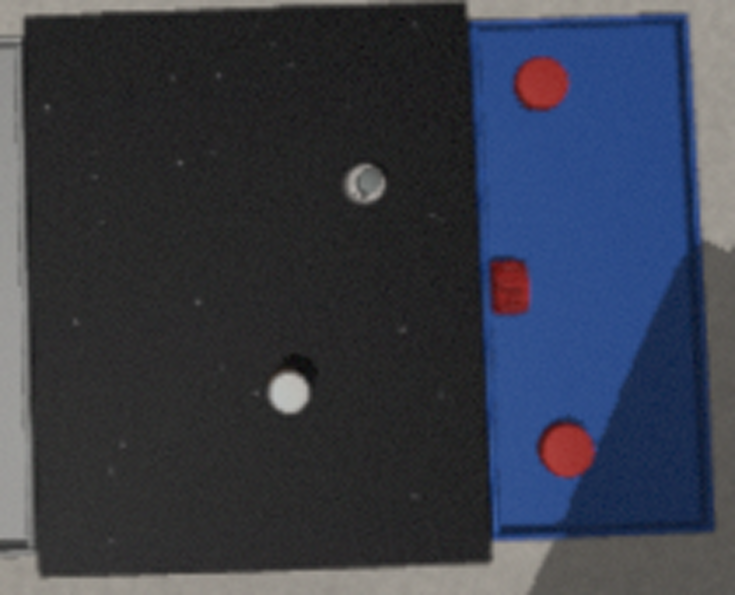

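Cap 2 stands on its rim at the tray's inner wall. It has not moved since t=9 s. I'll check its height by triangulating across both views, and check that the other objects stayed put.

Run:
```python
from h import *
t=snapshot("top");s=snapshot("side")
def ray(d,uv):
    a=cast(d,[uv],0.)[0]; v=a-d["eye"]; return d["eye"],v/np.linalg.norm(v)
ct=[c[0] for c in caps(t,.01)];cs=[c[0] for c in caps(s,.01)]
ang=np.radians(2.1);R=np.array([[np.cos(ang),np.sin(ang)],[-np.sin(ang),np.cos(ang)]])
for a in ct:
    for b in cs:
        o1,v1=ray(t,a);o2,v2=ray(s,b)
        k=np.linalg.lstsq(np.c_[v1,-v2],o2-o1,rcond=None)[0]
        p,q=o1+k[0]*v1,o2+k[1]*v2
        if np.linalg.norm(p-q)<.008: m=(p+q)/2; print((m*1000).round(1),"gap",round(np.linalg.norm(p-q)*1000,1),"slabxy",(R@(m[:2]*1000-[548,2])).round(1))
a=cv2.imread("pics/side0.png").astype(int);d=np.abs(a-s["img"]).max(2)
for n,im,z in(("vials0",cv2.imread("pics/top0.png"),.078),("vials1",t["img"],.078)):
    m=(im.min(2)>70);m[:190]=0;m[335:]=0;m[:,:245]=0;m[:,362:]=0
    print(n,[np.round(cv2.minEnclosingCircle(k)[0],1) for k in blobs(m,15)])
cv2.imwrite("pics/side_end.png",s["img"])
```

```text
[ 460.2 -165.9   14.5] gap 0.2 slabxy [ -93.9 -164.6]
[ 547.4 -135.9   16.5] gap 0.5 slabxy [  -5.7 -137.8]
[ 658.1 -155.    11.8] gap 0.1 slabxy [ 104.3 -160.9]
vials0 [array([312. , 291.7]), array([333.7, 232.2])]
vials1 [array([312. , 291.7]), array([333.7, 232.2])]
```

View pics/side_end.png

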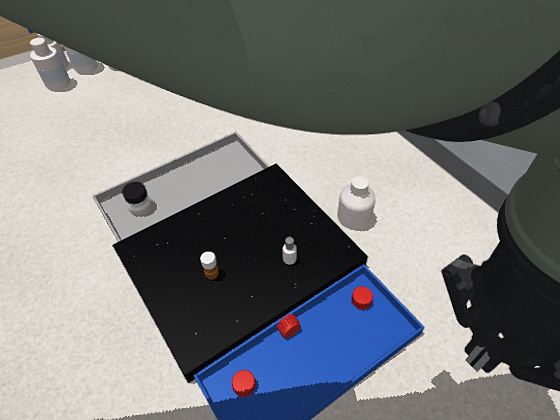

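All three cap centres are inside the tray and below its 22 mm rim. Everything else stands where it was and the arm is clear, so I'm handing in.

```bash
python3 -c "
from workcell import *
print(hand_in())"
```

```text
the job is handed in; nothing more can be done
None
```

All three red caps are now in the blue tray. I pushed them one at a time across the slab with the shut fingertips and never gripped one. I handed in after about 12 s.

**Cap positions:** triangulating from the top and side cameras puts all three cap centres inside the tray, at heights of 14.5, 16.5 and 12 mm, all below the 22 mm rim. Caps 1 and 3 lie flat.

**Cap 2:** it landed standing on its rim beside the tray's slab-side wall. It did not move in the pictures over the last 3 s before hand-in, so I left it there.

**Other objects:** both vials are at exactly the same top-view pixels as at the start. The jar and bottle stand where they were, checked by eye in the side view. Force readings stayed at or below about 2 N. The arm was well clear of everything at hand-in.

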